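# Fill the empty bays of the capping nest

### The arm

A 6-joint arm with a two-finger parallel gripper is mounted at the origin on the work surface. World frame = base frame: x ahead of the robot, y to its left, z up, the work surface at z = 0. Lengths are in m, angles in rad, forces in N, time in s.
With the tool pointing down it reaches from about 0.3 to 0.775 m from the base axis. Payload 14.6 kg.
Tool frame: the origin (TCP) lies between the finger pads; the fingertips stand 19 mm ahead of it and the grasp point (between the pads) is the TCP; z points along the fingers, y is the line along which they close (so a half turn about z gives the same grasp; the last joint's range is limited). The gripper opens to 85 mm and grips with 20 to 120 N. Pads are 22 mm wide; open, the fingers measure 114 mm over their backs; the gripper's body (76 mm by 85 mm) begins 54 mm behind the grasp point. The pads swing forward as they close: fully open they stand 13 mm farther back than shut.
Start: joints at [-1.257, 0.3, 1.521, -0, 1.321, -0.067], TCP at [0.204, -0.511, 0.25] pointing down, gripper open.
Joint ranges: [-3.03, 3.03], [-0.79, 2.21], [0.23, 2.52], [-1.04, 4.18], [0, 3.07], [-2.55, 2.55]. Speed limits (rad/s): [2.22, 2.22, 2.57, 3.14, 3.14, 3.14].

### API

Orientations are given as a rotation vector (axis times angle).
In Python, from bench import env, viewer, finder gives the robot as it stands.
- The arm moves only by the tool jog_arm, never from a script. Its argument "moves" is a list of rows, each a list of 5 numbers: the finger opening in cm, from 0 to 8.54, then the shift along the tool's x, y, z in cm, then the turn about the tool's z in degrees. A call has 1 to 5 rows; each row is the pose to reach, as a shift and turn from the pose commanded when the call began, along the tool's axes at that moment; what a row does not reach only later rows make up. A row lasts 1/12 s, in which the tool goes at most 41.7 mm and 7.16 degrees, less where a joint would pass 70% of its speed; a pose out of reach is approached as far as the arm can. A call with a gripper value outside its range is refused whole. The fingers move at their own pace and stop on an object; "force" is the grip in N (left out, the last holds). Time passes only in rows, so rows that repeat a pose let the fingers close. It gives the time, the measured TCP pose, the force, the opening and the grip force at its end, in the units of the state.
- env.get_state(): the state, without advancing time (a new reading comes with each control period).
- viewer.grab_frame(name): name is "side" or "top" or "wrist"; returns a dict with "color" (384x512x3 uint8, blue, green, red), "fx", "fy", "cx", "cy" (pixels), "rvec" (rotation vector, rad) and "tvec" (3), from world to camera coordinates, as OpenCV has them. Camera axes: x right, y down, z forward; pixel columns grow to the right and rows downward; lengths in m; the calibration is good to about 2 mm. The wrist camera is an equidistant fisheye: a pixel r from the principal point sees the ray r / f radians off the axis. A picture is of the moment at which its call begins. There is no depth.
- env.sign_off(): hands the job in; it is judged then, once.
Trained networks look in the newest picture that a camera, given by its name, has taken for a name from the list of things; names that differ only in an ending like _2 or _b are one class to them, and where a whole thing is asked for, a point or a joint stands for the part that bears it (a point fixed in the world has none). Each returns a list of dicts, best first, with "score" (0 to 1); they miss things now and then, are a little off and sometimes report something else, mostly with a low value. They report only what shows in the picture. A call takes as long as a camera call. They do not tell look-alikes from the thing itself.
- finder.look_for(camera, label): "rect" ([left, top, right, bottom] as shares, 0 to 1, of the picture: columns of its width, rows of its height, round what is visible of it).
- finder.regions_of(camera, label): "pixels" (384x512 bool, what is visible of it) and "rect" ([left, top, right, bottom] as shares, 0 to 1, of the picture: columns of its width, rows of its height, round what is visible of it).
The state is a dict: "time": time; "joint_positions": joint angles; "dq": joint speeds; "tau": joint torques, N m; "position": TCP position; "ee_rot": TCP orientation; "force": force on the tool from outside, world axes, zero at the start; "torque": the same for the moment, N m; "finger_gap": finger opening in m; "grasp_force": force on a finger pad.
Only numpy, scipy, OpenCV 4.12 (cv2) and the standard library are available. Lean on these libraries where they do the work, as an engineer would, in place of code of your own. Each camera call takes 0.05 s, during which the arm holds its last target. There are 200 camera calls.

### The job

Two of the five bays of the capping machine's nest have no jar. Find them and slide one of the two wide spare jars along the bench into each, past the bay's sprung rollers and on until it stands fully home against the back stop, stopping gently there without ramming it. Keep the spare jars upright on the bench, and do not disturb the other things on the bench.

Things in the scene. Friction and masses are not known exactly. Their poses are not given: they have to be found in the camera images.
- nest: Five-bay aluminium nest of a capping machine, fixed; origin: the middle bay's seat, on the bench; x points into the bays, y along the row. Bays are 110 mm apart, 91 mm wide, no floor; walls between them 50 mm high, rounded noses 46 mm before the seats; firm back stops 44 mm behind. Loaded jars stand out 44 mm before the seats, held fast. The parked capping head hangs 112 mm up at y 370 mm.
- bay_1 (a point): Bay 1: the point on the bench where a jar's axis stands when it is fully home here; axes as the nest's. Whether a jar is here already is not reported: look or feel. A vertical sprung roller stands out of each side wall 26 mm before this point, 23 to 49 mm up: a jar meets them 43 mm short of home, takes some 5 to 12 N of push to pass, is free of them 9 mm short, and must be pushed the rest.
- bay_2 (a point): Bay 2: the point on the bench where a jar's axis stands when it is fully home here; axes as the nest's. Whether a jar is here already is not reported: look or feel. A vertical sprung roller stands out of each side wall 26 mm before this point, 23 to 49 mm up: a jar meets them 43 mm short of home, takes some 5 to 12 N of push to pass, is free of them 9 mm short, and must be pushed the rest.
- bay_3 (a point): Bay 3: the point on the bench where a jar's axis stands when it is fully home here; axes as the nest's. Whether a jar is here already is not reported: look or feel. A vertical sprung roller stands out of each side wall 26 mm before this point, 23 to 49 mm up: a jar meets them 43 mm short of home, takes some 5 to 12 N of push to pass, is free of them 9 mm short, and must be pushed the rest.
- bay_4 (a point): Bay 4: the point on the bench where a jar's axis stands when it is fully home here; axes as the nest's. Whether a jar is here already is not reported: look or feel. A vertical sprung roller stands out of each side wall 26 mm before this point, 23 to 49 mm up: a jar meets them 43 mm short of home, takes some 5 to 12 N of push to pass, is free of them 9 mm short, and must be pushed the rest.
- bay_5 (a point): Bay 5: the point on the bench where a jar's axis stands when it is fully home here; axes as the nest's. Whether a jar is here already is not reported: look or feel. A vertical sprung roller stands out of each side wall 26 mm before this point, 23 to 49 mm up: a jar meets them 43 mm short of home, takes some 5 to 12 N of push to pass, is free of them 9 mm short, and must be pushed the rest.
- spare_a_mid (a point): One of the two spare jars standing on the bench in front of the nest: white wide-mouth jar, 88 mm diameter, 85 mm tall with its flat black screw lid (86 mm, top 19 mm), about 0.4 kg, too wide for most grippers to grasp. This point is at its centre, half-way up (42 mm above the bench); z is up. The loaded jars are alike.
- spare_b_mid (a point): One of the two spare jars standing on the bench in front of the nest: white wide-mouth jar, 88 mm diameter, 85 mm tall with its flat black screw lid (86 mm, top 19 mm), about 0.4 kg, too wide for most grippers to grasp. This point is at its centre, half-way up (42 mm above the bench); z is up. The loaded jars are alike.
- small_jar_mid (a point): Bystander: a smaller jar of the same make, 60 mm diameter, 52 mm tall, near the spare jars; does not belong in the nest. Point at its centre, half-way up.
- pot_mid (a point): Bystander: clear open specimen pot, 62 mm diameter, 52 mm tall, near the spare jars. Point at its centre, half-way up.
- bottle_mid (a point): Bystander: white bottle, 74 mm diameter, 156 mm tall with a black cap, at the right of the work area. Point at its centre, half-way up.
- tube_mid (a point): Bystander: capped sample tube lying down at the left of the work area, 132 mm long, 27 mm thick at its red cap. Point near its middle; x runs along it.
There are look-alikes about, which are no part of the job. Leave any red or yellow look-alike of the part that bears spare_b_mid alone.

How it is judged:
By the outcome, as a careful person would: the job done as asked, in the order asked, and still so for the second after the job is handed in, with the robot touching nothing.
It also fails if it takes over 64 s, if anything falls off the work surface, if the arm or the gripper's body presses on something with over 40 N, if the wrist force passes 120 N, or if a joint passes its speed limit or range.

## Working session

There is one attempt and no reset: what is moved stays moved. The work goes in short steps, Python scripts to look and compute and a tool call to move; the robot and the scene stay as the last step left them, time stands still between calls to the robot, and variables do not carry over. Pictures are saved under pics/ and viewed, at most 10 in all, crops included, and the job is handed in when it is done.

Besides the shell and the picture viewer there is one more tool, called after ">>>" as name([rows], argument=value, ...), one row to a line, values as JSON. jog_arm: Moves the arm, as the interface text tells. Its arguments: {"type":"object","properties":{"moves":{"type":"array"},"force":{"type":"number"}},"required":["moves"]}

```bash
ls; mkdir -p pics
cat > h.py <<'E'
import numpy as np, cv2
from bench import env, viewer, finder
from scipy.spatial.transform import Rotation as R
def ray(f,u,v,fish=False):
    x=(u-f['cx'])/f['fx']; y=(v-f['cy'])/f['fy']
    if fish:
        r=np.hypot(x,y); d=np.array([np.sin(r)*x/r,np.sin(r)*y/r,np.cos(r)])
    else: d=np.array([x,y,1.])
    M=R.from_rotvec(np.ravel(f['rvec'])).as_matrix()
    return -M.T@np.ravel(f['tvec']), M.T@d
def onz(f,u,v,z,fish=False):
    o,d=ray(f,u,v,fish); return o+d*(z-o[2])/d[2]
def proj(f,p):
    M=R.from_rotvec(np.ravel(f['rvec'])).as_matrix(); c=M@np.asarray(p)+np.ravel(f['tvec'])
    return f['fx']*c[0]/c[2]+f['cx'], f['fy']*c[1]/c[2]+f['cy']
E
python3 - <<'E'
from h import *
s=env.get_state(); print(s)
for n in ['top','side']:
    f=viewer.grab_frame(n); cv2.imwrite(f'pics/{n}0.png',f['color'])
    np.save(f'{n}.npy',f,allow_pickle=True)
    o,d=ray(f,256,192); print(n,f['fx'],o,d)
    for l in ['nest','spare_a_mid','small_jar_mid','pot_mid','bottle_mid','tube_mid']:
        for r in finder.look_for(n,l)[:8]:
            a=np.array(r['rect'])*[512,384,512,384]; print(n,l,round(r['score'],2),a.round(0))
E
```

```text
pics
{'time': 0.0, 'joint_positions': array([-1.25661526e+00,  3.00504112e-01,  1.52160136e+00,  8.10254928e-06,
        1.32066247e+00, -6.65860958e-02]), 'dq': array([-0.00017284, -0.00129574,  0.00183819, -0.00119624, -0.00173014,
        0.00280284]), 'tau': array([ 1.13489266e-03, -5.43498480e+01, -3.61788511e+01,  3.16611420e-05,
        4.02133592e-03, -1.41029102e-05]), 'position': array([ 0.2043392 , -0.51040688,  0.2496946 ]), 'ee_rot': array([-3.08368390e+00, -5.94277053e-01,  2.15648296e-04]), 'force': array([ 0.18001821, -0.05327042,  0.30415078]), 'torque': array([-0.07155681, -0.04186796,  0.00188516]), 'grasp_force': 0.0, 'finger_gap': 0.08553360150887283}
top 386.05157781286977 [ 0.36525124 -0.04359714  1.3587065 ] [ 0.09740913  0.01036201 -0.99519842]
top nest 0.83 [ 92.  71. 354. 162.]
top spare_a_mid 0.7 [302. 176. 333. 205.]
top small_jar_mid 0.77 [231. 210. 256. 228.]
top small_jar_mid 0.4 [303. 175. 334. 205.]
top pot_mid 0.68 [352. 189. 371. 208.]
top bottle_mid 0.84 [381. 175. 420. 201.]
top tube_mid 0.74 [123. 165. 136. 198.]
side 483.2792898701172 [-0.52846744  0.99960272  0.89391622] [ 0.6230599  -0.61428767 -0.48424413]
side nest 0.9 [ 69. 129. 280. 245.]
side nest 0.32 [260. 211. 278. 233.]
side small_jar_mid 0.52 [260. 212. 281. 233.]
side tube_mid 0.8 [129. 249. 163. 271.]
side tube_mid 0.41 [ 71. 135. 278. 245.]
```

Run:
```python
import cv2
a=cv2.imread('pics/top0.png')[50:250,80:440]; cv2.imwrite('pics/top0c.png',cv2.resize(a,None,fx=2.2,fy=2.2,interpolation=cv2.INTER_CUBIC))
a=cv2.imread('pics/side0.png')[80:300,50:400]; cv2.imwrite('pics/side0c.png',cv2.resize(a,None,fx=2.2,fy=2.2,interpolation=cv2.INTER_CUBIC))
```

```text
(no output)
```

View pics/top0c.png

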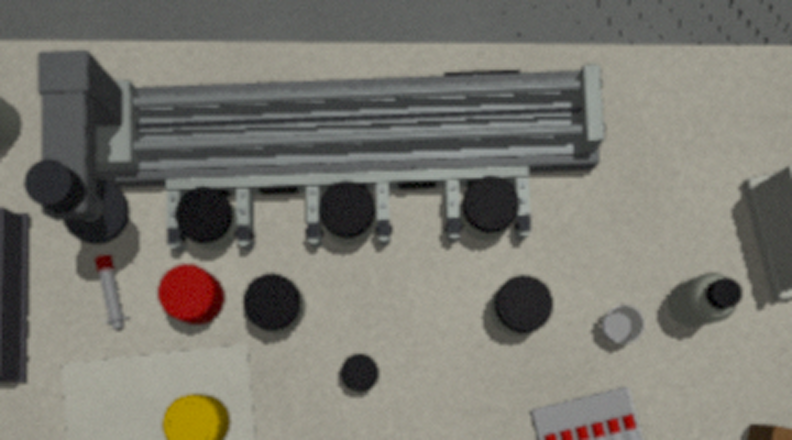

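View pics/side0c.png

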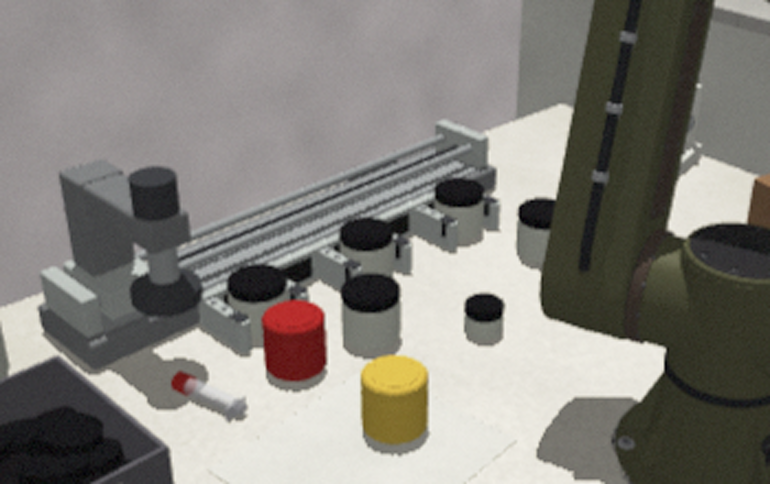

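The top view shows loaded jars with black lids at crop (204,214), (347,208) and (490,203). These are the row's 1st, 3rd and 5th bays, so the empty bays are at about (275,211) and (418,206).

Things that could be taken for the spares, in crop pixels:
- **Black wide jars:** (272,302) and (523,304). These are the spares.
- **Red look-alike:** (190,295).
- **Yellow look-alike:** (195,420).
- **Small black jar:** (359,373).

Next I'll measure the lids and check one spare in a close crop.

Run:
```python
from h import *
f=np.load('top.npy',allow_pickle=True).item(); im=f['color']
g=cv2.resize(im,None,fx=4,fy=4,interpolation=cv2.INTER_CUBIC)
m=(g.max(2)<65).astype(np.uint8)
P={}
for n,(u,v) in dict(L1=(204,214),L3=(347,208),L5=(490,203),A=(272,302),B=(523,304),S=(359,373)).items():
    u,v=80+u/2.2,50+v/2.2
    # radial edge: max-gradient ellipse fit to lid on gray
    gr=cv2.GaussianBlur(g.astype(np.float32).mean(2),(0,0),3); c=np.array([u*4+1.5,v*4+1.5]); pts=[]
    R0=17 if n!='S' else 11
    for a in np.linspace(0,2*np.pi,72,endpoint=False):
        rr=np.arange(R0*4*0.5,R0*4*1.15,.5) if 0 else np.arange(28 if n!='S' else 18,66 if n!='S' else 46,.5)
        x=(c[0]+rr*np.cos(a)).astype(np.float32)[None]; y=(c[1]+rr*np.sin(a)).astype(np.float32)[None]
        p=cv2.remap(gr,x,y,cv2.INTER_LINEAR)[0]; k=np.argmax(np.diff(p)>3) if (np.diff(p)>1.5).any() else None
        k=np.argmax(np.diff(p)); pts.append([x[0,k],y[0,k]])
    w=np.array([onz(f,(q[0]-1.5)/4,(q[1]-1.5)/4,.085)[:2] for q in pts])
    for _ in range(4):
        A=np.c_[2*w,np.ones(len(w))]; s=np.linalg.lstsq(A,(w**2).sum(1),rcond=None)[0]
        r=np.sqrt(s[2]+s[:2]@s[:2]); e=abs(np.hypot(*(w-s[:2]).T)-r); w=w[e<max(.002,np.percentile(e,85))]
    P[n]=s[:2]; print(n,s[:2].round(4),'d',round(2*r,4),len(w),e.max().round(4))
d=P['L5']-P['L1']; print('row',d,np.hypot(*d),'mid err',(P['L1']+P['L5'])/2-P['L3'],'yaw of nest y',np.degrees(np.arctan2(d[1],d[0])))
for n,l,sc in [('pot_mid',(.026,),0),('bottle_mid',(.156,),0)]: 
    r=np.array({'pot_mid':[352,189,371,208],'bottle_mid':[381,175,420,201]}[n],float); print(n,onz(f,(r[0]+r[2])/2,(r[1]+r[3])/2,.05))
print('small',P['S'],'red',onz(f,80+190/2.2,50+295/2.2,.085))
a=im[160:220,180:345]; cv2.imwrite('pics/spares.png',cv2.resize(a,None,fx=4.5,fy=4.5,interpolation=cv2.INTER_CUBIC))
w=viewer.grab_frame('wrist'); cv2.imwrite('pics/w0.png',w['color']); o,dd=ray(w,257,193,True);print('wrist',o,dd,w['fx'],w['cx'],w['cy'])
M=R.from_rotvec(env.get_state()['ee_rot']).as_matrix(); print(M.round(3))
```

```text
L1 [0.6383 0.2524] d 0.0877 53 0.0021
L3 [0.6494 0.0341] d 0.0889 52 0.0019
L5 [ 0.6592 -0.1833] d 0.0881 46 0.0022
A [0.502  0.1443] d 0.0906 41 0.0028
B [ 0.5061 -0.2337] d 0.0871 61 0.002
S [0.3965 0.0125] d 0.0605 48 0.0019
row [ 0.02085767 -0.43573771] 0.4362366222895617 mid err [-0.00068768  0.00043395] yaw of nest y -87.25948712705157
pot_mid [ 0.47537802 -0.38788823  0.05      ]
bottle_mid [ 0.51270965 -0.52032763  0.05      ]
small [0.39646364 0.01247158] red [0.51290634 0.26854884 0.085     ]
wrist [ 0.27104356 -0.48320298  0.37345893] [-0.25828774 -0.09204385 -0.96167321] 297.3186396354542 260.09220100755863 194.04296808188343
[[ 0.928  0.372  0.   ]
 [ 0.372 -0.928 -0.   ]
 [ 0.     0.    -1.   ]]
```

View pics/spares.png

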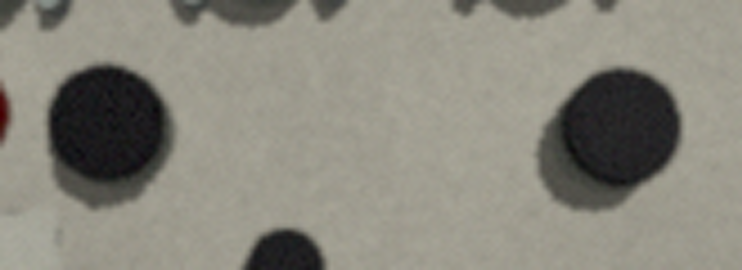

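View pics/w0.png

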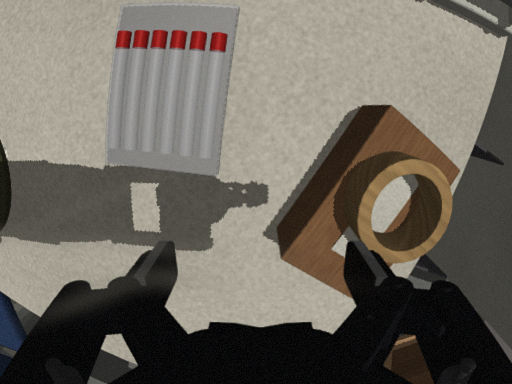

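The crop confirms both spares: wide, flat black lids of about 88 mm, plain white-bodied, not red or yellow. The wrist view shows a rack and a wooden block below, with nothing in the way. I'll work B first: swing behind it and push it left towards the right-hand empty bay.

>>> jog_arm([
  [4, 4, -1, 0, -6],
  [4, 8, -2, 0, -12],
  [4, 12, -3, 0, -19],
  [4, 16, -4, 0, -26],
  [4, 20, -5, 0, -32],
], force=40)

```text
time: 1.17
position: [0.3728, -0.3885, 0.2505]
ee_rot: [2.797, 1.43, 0.0]
force: [0.6, -2.1, -0.5]
finger_gap: 0.0402
grasp_force: 0.0
```

>>> jog_arm([
  [4, 3.5, 1.2, 2, -6],
  [4, 7, 2.4, 5, -12],
  [4, 10.5, 3.6, 8, -18],
  [4, 13.6, 4.7, 10, -24],
  [4, 13.6, 4.7, 10, -24],
])

```text
time: 1.58
position: [0.4916, -0.3041, 0.1463]
ee_rot: [-2.431, -1.982, 0.001]
force: [-0.8, 0.3, 0.1]
finger_gap: 0.0402
grasp_force: 0.0
```

Run:
```python
from h import *
f=viewer.grab_frame('wrist'); cv2.imwrite('pics/w1.png',f['color'])
s=env.get_state(); print(s['position'],s['ee_rot'],s['force'],s['finger_gap'])
for l in ['spare_b_mid','pot_mid']:
  for r in finder.look_for('wrist',l)[:4]: print(l,r['score'],np.array(r['rect'])*[512,384,512,384])
```

```text
[ 0.49127524 -0.30485027  0.14704567] [-2.43682725e+00 -1.97585796e+00  1.23601395e-03] [ 0.8759779   0.93618554 -2.5091925 ] 0.03991943063093621
pot_mid 0.65 [235.2128 247.6032 300.3904 324.288 ]
```

View pics/w1.png

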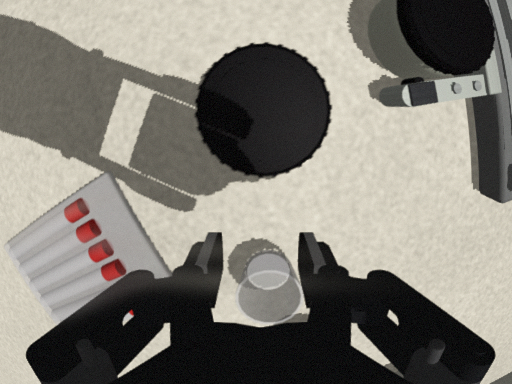

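The lid of B is centred at about (263,110), in line with the gap between the fingers (col 261). The pot is behind, at about (268,285). Checking distances by calibration.

Run:
```python
from h import *
f=viewer.grab_frame('wrist')
print('B',onz(f,263,110,.085,1),'front/back edge',onz(f,262,176,.085,1),onz(f,262,43,.085,1))
print('pot rim c',onz(f,268,298,.052,1),'base',onz(f,268,268,.0,1), 'rim far', onz(f,268,322,.052,1),'pot near edge',onz(f,262,248,.0,1))
print('nose',onz(f,408,94,.05,1),'L5',onz(f,447,27,.085,1))
s=env.get_state(); print(s['position'],np.degrees(2*np.arctan2(s['ee_rot'][1],s['ee_rot'][0])))
```

```text
B [ 0.50763401 -0.23767357  0.085     ] front/back edge [ 0.49809844 -0.27910432  0.085     ] [ 0.5161331  -0.19530876  0.085     ]
pot rim c [ 0.47865782 -0.39716245  0.052     ] base [ 0.48014934 -0.39589698  0.        ] rim far [ 0.472882  -0.4257871  0.052    ] pot near edge [ 0.47892541 -0.37126451  0.        ]
nose [ 0.62591401 -0.2439573   0.05      ] L5 [ 0.65274645 -0.19649513  0.085     ]
[ 0.48944667 -0.30848756  0.15106194] 77.74129800589239
```

>>> jog_arm([
  [4, 0, 0.2, 3.5, 0],
  [4, 0, 0.2, 7, 0],
  [4, 0, 0.2, 10, 0],
  [4, 0, 0.2, 11, 0],
  [4, 0, 0.2, 11, 0],
])

```text
time: 2.2
position: [0.4904, -0.3088, 0.0393]
ee_rot: [-2.445, -1.969, 0.001]
force: [-0.5, -0.4, -0.2]
finger_gap: 0.04
grasp_force: 0.0
```

>>> jog_arm([
  [4, 0.8, 0, 0, 0],
  [4, 1.6, 0, 0, 0],
  [4, 2.2, 0, 0, 0],
  [4, 2.8, 0, 0, 0],
  [4, 3.6, 0, 0, 0],
])

```text
time: 2.62
position: [0.5003, -0.2735, 0.0423]
ee_rot: [2.441, 1.971, 0.001]
force: [-1.5, -5.6, 7.6]
finger_gap: 0.0399
grasp_force: 0.0
```

>>> jog_arm([
  [4, 1, 0, 0, 0],
  [4, 2, 0, 0, 0],
  [4, 3, 0, 0, 0],
  [4, 3.8, 0, 0, 0],
  [4, 4.4, 0, 0, 0],
])

```text
time: 3.03
position: [0.5097, -0.2299, 0.0422]
ee_rot: [2.441, 1.971, 0.002]
force: [-1.9, -6.1, 8.1]
finger_gap: 0.0396
grasp_force: 0.0
```

Run:
```python
from h import *
f=viewer.grab_frame('wrist'); cv2.imwrite('pics/w2.png',f['color'])
s=env.get_state(); print(s['position'],np.degrees(2*np.arctan2(s['ee_rot'][1],s['ee_rot'][0])),s['force'])
```

```text
[ 0.50986487 -0.22914066  0.0422334 ] 77.86904036105578 [-0.03877308  0.83822039  7.63075783]
```

View pics/w2.png

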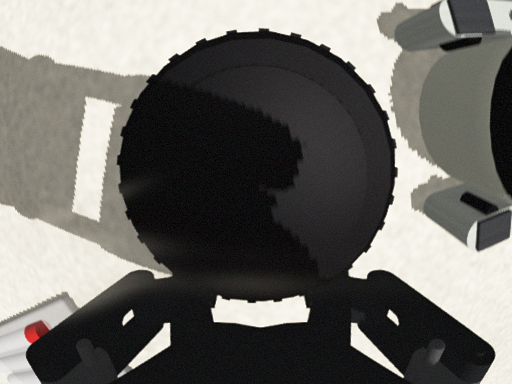

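The jar sits centred in the finger cradle. But 8 N upward says the gripper body rests on the lid, so I'll raise by about 1.2 cm and push on.

>>> jog_arm([
  [4, -0.3, 0, -0.6, 0],
  [4, -0.3, 0, -1.2, 0],
  [4, 0.4, 0, -1.2, 0],
  [4, 1.2, 0, -1.2, 0],
  [4, 2.2, 0, -1.2, 0],
])

```text
time: 3.5
position: [0.5135, -0.2084, 0.0528]
ee_rot: [2.444, 1.972, 0.0]
force: [0.1, -4.5, 4.1]
finger_gap: 0.0396
grasp_force: 2.5
```

>>> jog_arm([
  [4, 1.2, 0, 0, 0],
  [4, 2.4, 0, 0, 0],
  [4, 3.6, 0, 0, 0],
  [4, 4.6, 0, 0, 0],
  [4, 5.4, 0, 0, 0],
])

```text
time: 3.92
position: [0.5248, -0.1544, 0.0523]
ee_rot: [-2.444, -1.974, 0.0]
force: [-0.3, -4.1, 4.0]
finger_gap: 0.0407
grasp_force: 2.5
```

Run:
```python
from h import *
f=viewer.grab_frame('top'); cv2.imwrite('pics/t1.png',f['color'])
f=viewer.grab_frame('wrist'); cv2.imwrite('pics/w3.png',f['color'])
s=env.get_state(); print(s['position'],np.degrees(2*np.arctan2(s['ee_rot'][1],s['ee_rot'][0])),s['force'])
```

```text
[ 0.52467538 -0.15412967  0.05196868] -282.09803346198316 [-0.58154448  0.19227745 -1.12722272]
```

View pics/w3.png

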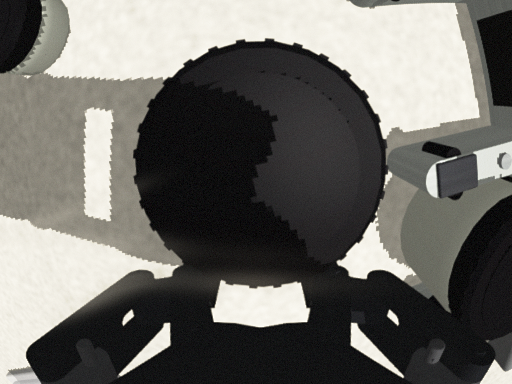

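>>> jog_arm([
  [4, 0.7, 0, 0, 0],
  [4, 1.4, 0, 0, 0],
  [4, 2.0, 0, 0, 0],
  [4, 2.3, 0, 0, 0],
  [4, 2.5, 0, 0, 0],
])

```text
time: 4.43
position: [0.5299, -0.1308, 0.0521]
ee_rot: [-2.444, -1.973, 0.0]
force: [-0.6, -2.0, -1.7]
finger_gap: 0.0399
grasp_force: 0.9
```

>>> jog_arm([
  [3, -1, 0, 0, 0],
  [3, -3, 0, -1, 0],
  [3, -5, 0, -4, 0],
  [3, -6, 0, -8, 0],
  [3, -6, 0, -9, 0],
])

```text
time: 4.85
position: [0.5182, -0.1931, 0.1478]
ee_rot: [2.442, 1.967, 0.005]
force: [0.9, -0.1, 1.6]
finger_gap: 0.03
grasp_force: 0.0
```

```bash
cat >> h.py <<'E'
def fitlid(f,u,v,r0,r1,z=.085):
    gr=cv2.GaussianBlur(f['color'].astype(np.float32).mean(2),(0,0),1); pts=[]
    for a in np.linspace(0,2*np.pi,120,endpoint=False):
        rr=np.arange(r0,r1,.25); x=(u+rr*np.cos(a)).astype(np.float32)[None]; y=(v+rr*np.sin(a)).astype(np.float32)[None]
        p=cv2.remap(gr,x,y,cv2.INTER_LINEAR)[0]; k=np.argmax(np.diff(p)); pts.append([x[0,k],y[0,k]])
    w=np.array([onz(f,*q,z,True)[:2] for q in pts])
    for _ in range(5):
        A=np.c_[2*w,np.ones(len(w))]; s=np.linalg.lstsq(A,(w**2).sum(1),rcond=None)[0]
        r=np.sqrt(s[2]+s[:2]@s[:2]); e=abs(np.hypot(*(w-s[:2]).T)-r); w=w[e<max(.0015,np.percentile(e,85))]
    return s[:2].round(4),round(2*r,4),len(w)
E
python3 - <<'E'
from h import *
f=viewer.grab_frame('wrist'); cv2.imwrite('pics/w4.png',f['color'])
s=env.get_state(); print(s['position'],np.degrees(2*np.arctan2(s['ee_rot'][1],s['ee_rot'][0])),s['force'])
np.save('w4.npy',f,allow_pickle=True)
for l in ['spare_b_mid','nest']:
  for r in finder.look_for('wrist',l)[:4]: print(l,r['score'],np.array(r['rect'])*[512,384,512,384])
E
```

```text
[ 0.51848639 -0.19231417  0.1475572 ] 77.70885844888257 [0.63606313 0.77917985 2.38413927]
nest 0.69 [3.426816e+02 3.840000e-01 5.101056e+02 3.070080e+02]
```

View pics/w4.png

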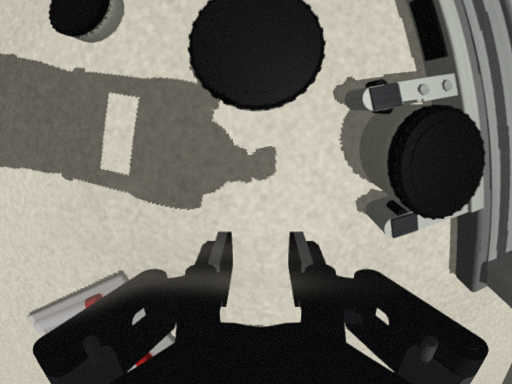

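B's lid is centred at about (257,45), and the loaded bay-5 jar at (437,162) is undisturbed. Next I'll rotate the tool to the nest's direction behind B.

>>> jog_arm([
  [3, 0, -3, 0, 7],
  [3, 2, -5, 0, 14],
  [3, 4, -7, 0, 21],
  [3, 7, -8, 0, 28],
  [3, 9.2, -8, 0, 35],
])

```text
time: 5.42
position: [0.4563, -0.0813, 0.1408]
ee_rot: [-2.926, -1.137, 0.004]
force: [0.4, 0.2, -0.9]
finger_gap: 0.0302
grasp_force: 0.0
```

>>> jog_arm([
  [3, 0, 0, 0, 7],
  [3, 0, 0, 0, 14],
  [3, 0, 0, 0, 21],
  [3, 0, 0, 0, 28],
  [3, 0, 0, 0, 35],
])

```text
time: 5.83
position: [0.4578, -0.0828, 0.1407]
ee_rot: [-3.134, -0.206, 0.004]
force: [-0.2, 0.2, 0.7]
finger_gap: 0.0298
grasp_force: 0.0
```

>>> jog_arm([
  [3, 0, 0, 0, 5],
  [3, 0, 0, 0, 5],
  [3, 0, 0, 0, 5],
  [3, 0, 0, 0, 5],
])

```text
time: 6.17
position: [0.4581, -0.083, 0.1416]
ee_rot: [-3.14, -0.082, 0.002]
force: [0.6, 0.2, -0.8]
finger_gap: 0.0301
grasp_force: 0.0
```

Run:
```python
from h import *
f=np.load('w4.npy',allow_pickle=True).item()
print('old B',fitlid(f,257,45,50,80),'L5',fitlid(f,437,162,40,70))
f=viewer.grab_frame('wrist'); cv2.imwrite('pics/w5.png',f['color']); np.save('w5.npy',f,allow_pickle=True)
s=env.get_state(); print(s['position'],np.degrees(2*np.arctan2(s['ee_rot'][1],s['ee_rot'][0])),s['force'])
```

```text
old B (array([ 0.5414, -0.0811]), np.float64(0.0845), 83) L5 (array([ 0.657 , -0.1798]), np.float64(0.0903), 79)
[ 0.45821551 -0.08306107  0.14176116] -357.025492650956 [-0.43546566 -0.74155932 -0.78085888]
```

View pics/w5.png

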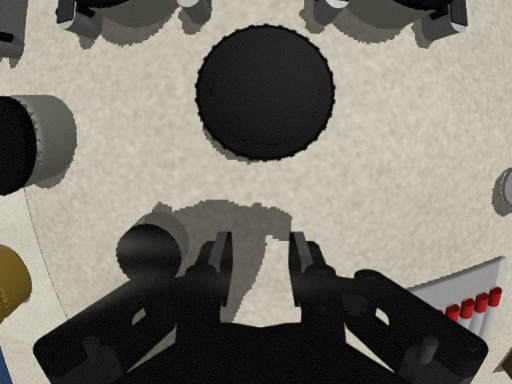

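B at (265,92) lies nearly straight in front of the empty bay between the wall noses at (200,10) and (322,8). The small jar at (150,250) is clear to the left. I'll descend, make contact, and push up to the entrance.

>>> jog_arm([
  [3, 0, 0.2, 3.5, 0],
  [3, 0, 0.2, 7, 0],
  [3, 0, 0.2, 9, 0],
  [3, 0.8, 0.2, 9, 0],
  [3, 1.6, 0.2, 9, 0],
])

```text
time: 6.63
position: [0.4749, -0.0843, 0.0522]
ee_rot: [-3.14, -0.079, 0.002]
force: [0.7, -0.6, -0.2]
finger_gap: 0.0303
grasp_force: 0.0
```

>>> jog_arm([
  [3, 0.8, 0, 0, 0],
  [3, 1.4, 0, 0, 0],
  [3, 2, 0, 0, 0],
  [3, 2.6, 0, 0, 0],
  [3, 3, 0, 0, 0],
])

```text
time: 7.05
position: [0.5053, -0.0829, 0.0529]
ee_rot: [3.14, 0.078, 0.001]
force: [-4.0, -0.8, 4.2]
finger_gap: 0.0299
grasp_force: 2.3
```

Run:
```python
from h import *
f=viewer.grab_frame('wrist'); cv2.imwrite('pics/w6.png',f['color']); np.save('w6.npy',f,allow_pickle=True)
s=env.get_state(); print(s['position'],np.degrees(2*np.arctan2(s['ee_rot'][1],s['ee_rot'][0])),s['force'])
f=np.load('w5.npy',allow_pickle=True).item(); print(fitlid(f,265,92,55,80))
```

```text
[ 0.50568543 -0.08286455  0.052798  ] 2.8310026062559754 [-0.05662311  1.08813752  0.03199346]
(array([ 0.5413, -0.0803]), np.float64(0.0842), 102)
```

View pics/w6.png

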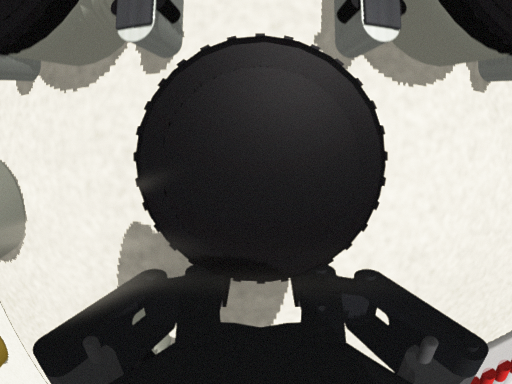

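B sits square in the cradle: lid cols 136–386, with the wall noses at (136,33) and (381,33). That was my tenth and last picture, so from here I use numbers only.

Run:
```python
from h import *
f=np.load('w6.npy',allow_pickle=True).item()
L=onz(f,136,35,.05,1);Rr=onz(f,381,35,.05,1); B=fitlid(f,261,160,105,140); print(L,Rr,np.hypot(*(L-Rr)[:2]),B)
x=np.array([.9989,.0478]);y=np.array([-.0478,.9989])
m=(L+Rr)[:2]/2; print('mid noses',m,'yaw',np.degrees(np.arctan2(*(-(L-Rr))[:2])*-1), 'jar rel mid x,y mm',1e3*(B[0]-m)@x,1e3*(B[0]-m)@y)
t=np.array([.5057,-.0829]); print('jar rel tool',1e3*(B[0]-t)@x,1e3*(B[0]-t)@y)
bay=np.array([.6543,-.0755]); print('jar rel bay (top)',1e3*(B[0]-bay)@x,1e3*(B[0]-bay)@y,'seat from noses',m+.046*x)
```

```text
[ 0.61107914 -0.02140266  0.05      ] [ 0.61622565 -0.12973337  0.05      ] 0.10845289179004536 (array([ 0.5592, -0.079 ]), np.float64(0.0827), 118)
mid noses [ 0.61365239 -0.07556801] yaw -177.28006821809188 jar rel mid x,y mm -54.556545688686356 -0.8253880438597565
jar rel tool 53.62756999999999 1.3384100000000012
jar rel bay (top) -95.16268999999997 1.0496299999999956 seat from noses [ 0.65960179 -0.07336921]
```

>>> jog_arm([
  [3, 0.6, 0, 0, 0],
  [3, 1.4, 0, 0, 0],
  [3, 2.2, 0, 0, 0],
  [3, 3, 0, 0, 0],
  [3, 3.6, 0, 0, 0],
])

```text
time: 7.52
position: [0.5414, -0.0811, 0.0523]
ee_rot: [3.141, 0.077, 0.0]
force: [-4.1, -0.7, 2.8]
finger_gap: 0.03
grasp_force: 2.3
```

>>> jog_arm([
  [3, 0.4, 0, 0, 0],
  [3, 0.8, 0, 0, 0],
  [3, 1.2, 0, 0, 0],
  [3, 1.6, 0, 0, 0],
  [3, 2, 0, 0, 0],
])

```text
time: 7.93
position: [0.5606, -0.08, 0.0522]
ee_rot: [-3.14, -0.077, 0.001]
force: [-5.9, 2.7, 3.0]
finger_gap: 0.0303
grasp_force: 2.9
```

>>> jog_arm([
  [3, 0.3, 0, 0, 0],
  [3, 0.6, 0, 0, 0],
  [3, 0.9, 0, 0, 0],
  [3, 1.2, 0, 0, 0],
  [3, 1.5, 0, 0, 0],
])

```text
time: 8.35
position: [0.5754, -0.0792, 0.0522]
ee_rot: [-3.14, -0.077, 0.001]
force: [-5.3, 0.9, 3.0]
finger_gap: 0.0304
grasp_force: 2.6
```

>>> jog_arm([
  [3, 0.3, 0, 0, 0],
  [3, 0.6, 0, 0, 0],
  [3, 0.8, 0, 0, 0],
])

```text
time: 8.6
position: [0.5838, -0.0789, 0.0522]
ee_rot: [-3.141, -0.077, -0.0]
force: [-3.5, 0.7, 1.0]
finger_gap: 0.03
grasp_force: 1.4
```

>>> jog_arm([
  [3, 0.2, 0, 0, 0],
  [3, 0.4, 0, 0, 0],
  [3, 0.6, 0, 0, 0],
])

```text
time: 8.85
position: [0.5896, -0.0787, 0.0523]
ee_rot: [3.141, 0.077, 0.0]
force: [-2.1, 0.9, -0.1]
finger_gap: 0.0301
grasp_force: 0.8
```

>>> jog_arm([
  [3, 0.2, 0, 0, 0],
  [3, 0.4, 0, 0, 0],
])

```text
time: 9.02
position: [0.5936, -0.0785, 0.0523]
ee_rot: [-3.141, -0.077, -0.0]
force: [-3.1, 0.5, 0.9]
finger_gap: 0.0302
grasp_force: 1.3
```

>>> jog_arm([
  [3, 0.1, 0, 0, 0],
  [3, 0.2, 0, 0, 0],
  [3, 0.3, 0, 0, 0],
  [3, 0.4, 0, 0, 0],
])

```text
time: 9.35
position: [0.5974, -0.0783, 0.0523]
ee_rot: [-3.141, -0.077, 0.0]
force: [-2.6, 0.1, 0.8]
finger_gap: 0.0299
grasp_force: 1.4
```

>>> jog_arm([
  [3, 0.1, 0, 0, 0],
  [3, 0.2, 0, 0, 0],
  [3, 0.3, 0, 0, 0],
])

```text
time: 9.6
position: [0.6004, -0.0782, 0.0523]
ee_rot: [3.141, 0.077, -0.0]
force: [-2.6, 0.1, 0.2]
finger_gap: 0.0298
grasp_force: 1.4
```

Run:
```python
from h import *
f=viewer.grab_frame('wrist'); s=env.get_state(); print(s['position'],s['force'])
x=np.array([.9989,.0478]); B=fitlid(f,261,160,105,140); print(B,'rel tool',1e3*(B[0]-s['position'][:2])@x)
cv2.imwrite('pics/w7.png',f['color'])
```

```text
[ 0.60058389 -0.07820202  0.05228112] [-1.41129019  0.2870534  -0.0031422 ]
(array([ 0.6543, -0.0744]), np.float64(0.0828), 106) rel tool 53.83875453903549
```

>>> jog_arm([
  [3, 0.1, 0, 0, 0],
  [3, 0.2, 0, 0, 0],
  [3, 0.2, 0, 0, 0],
])

```text
time: 9.9
position: [0.6026, -0.0781, 0.0523]
ee_rot: [3.141, 0.077, 0.0]
force: [-0.3, -0.5, -0.4]
finger_gap: 0.0299
grasp_force: 0.6
```

>>> jog_arm([
  [3, 0.1, 0, 0, 0],
  [3, 0.2, 0, 0, 0],
  [3, 0.2, 0, 0, 0],
])

```text
time: 10.15
position: [0.6032, -0.078, 0.0522]
ee_rot: [-3.14, -0.077, 0.006]
force: [-15.6, -0.4, 6.7]
finger_gap: 0.0298
grasp_force: 7.0
```

The jar hit the stop firmly (force rose to 15.6 N with no further travel). I'll back off, rise, and travel to spare A.

>>> jog_arm([
  [3, -0.5, 0, 0, 0],
  [3, -2, 0, 0, 0],
  [3, -5, 0, -1, 0],
  [3, -8, 0, -4, 0],
  [3, -11, 0, -7, 0],
])

```text
time: 10.57
position: [0.4938, -0.0831, 0.121]
ee_rot: [-3.14, -0.078, 0.002]
force: [0.9, -0.3, 2.5]
finger_gap: 0.0301
grasp_force: 0.0
```

>>> jog_arm([
  [3, -1, -4, -2, 0],
  [3, -2, -8, -2, 0],
  [3, -3, -12, -2, 0],
  [3, -4, -16, -2, 0],
  [3, -5, -20, -2, 0],
])

```text
time: 10.98
position: [0.4358, 0.1136, 0.1418]
ee_rot: [-3.14, -0.076, -0.003]
force: [1.2, -0.8, -0.0]
finger_gap: 0.0295
grasp_force: 0.0
```

>>> jog_arm([
  [3, -1.5, -2.2, 0, 0],
  [3, -1.5, -2.2, 0, 0],
  [3, -1.5, -2.2, 0, 0],
])

```text
time: 11.23
position: [0.4201, 0.1342, 0.1415]
ee_rot: [-3.14, -0.081, -0.002]
force: [0.1, -0.7, 0.5]
finger_gap: 0.0299
grasp_force: 0.0
```

Run:
```python
from h import *
t=viewer.grab_frame('top'); np.save('t2.npy',t,allow_pickle=True)
f=viewer.grab_frame('wrist'); cv2.imwrite('pics/w8.png',f['color']); np.save('w8.npy',f,allow_pickle=True)
s=env.get_state(); p=s['position']; print(p,np.degrees(2*np.arctan2(s['ee_rot'][1],s['ee_rot'][0])),s['force'])
for l in ['spare_b_mid','small_jar_mid']:
  for r in finder.look_for('wrist',l)[:4]: print(l,r['score'],np.array(r['rect'])*[512,384,512,384])
# expected A pixel: dark blob centroid
d=(f['color'].max(2)<60).astype(np.uint8); d[220:]=0
n,_,st,c=cv2.connectedComponentsWithStats(d)
for i in range(1,n):
    if st[i,4]>1500: print(st[i],c[i].round(1))
```

```text
[0.42079293 0.13292114 0.14142095] -357.1878859878039 [ 0.9058539  -0.87145617 -0.85546182]
spare_b_mid 0.96 [ 22.016   15.2064 155.1872 136.2048]
spare_b_mid 0.9 [ 64.     235.584  174.08   324.7872]
spare_b_mid 0.83 [175.4112  18.2016 316.0064 153.984 ]
spare_b_mid 0.49 [  1.0752  34.0992  28.8768 142.3104]
small_jar_mid 0.59 [351.3856 188.1984 428.3904 261.3888]
[  175    20   140   137 14649] [244.9  87.5]
```

Run:
```python
from h import *
f=np.load('w8.npy',allow_pickle=True).item(); A=fitlid(f,245,87,55,80)
x=np.array([.9989,.0478]);y=np.array([-.0478,.9989]); seat=np.array([.6463,.1455]); tool=np.array([.4208,.1332])
print(A,'A rel seat',1e3*(A[0]-seat)@x,1e3*(A[0]-seat)@y,'rel tool',1e3*(A[0]-tool)@x,1e3*(A[0]-tool)@y)
t=np.load('t2.npy',allow_pickle=True).item(); im=t['color']
for p in [(.654,-.0755,.085),(.502,.1443,.085),(.506,-.234,.085)]:
    u,v=proj(t,p); print(p,np.round([u,v]),im[int(v)-3:int(v)+4,int(u)-3:int(u)+4].mean((0,1)).round())
# lid centroid of B
u,v=proj(t,(.654,-.0755,.085)); c=(int(u)-18,int(v)-18); d=(im[c[1]:c[1]+36,c[0]:c[0]+36].max(2)<55).astype(np.uint8)
n,_,st,ce=cv2.connectedComponentsWithStats(d); i=1+np.argmax(st[1:,4]); print(st[i],onz(t,*(ce[i]+c),.085))
u,v=proj(t,(.649,.0341,.085)); c=(int(u)-18,int(v)-18); d=(im[c[1]:c[1]+36,c[0]:c[0]+36].max(2)<55).astype(np.uint8)
n,_,st,ce=cv2.connectedComponentsWithStats(d); i=1+np.argmax(st[1:,4]); print('L3',st[i],onz(t,*(ce[i]+c),.085))
```

```text
(array([0.5064, 0.1485]), np.float64(0.0842), 110) A rel seat -139.60271000000003 9.683920000000004 rel tool 86.23717999999995 11.191489999999982
(0.654, -0.0755, 0.085) [270. 143.] [35. 33. 35.]
(0.502, 0.1443, 0.085) [204. 188.] [27. 28. 28.]
(0.506, -0.234, 0.085) [318. 188.] [147. 160. 163.]
[  6   7  25  26 523] [ 0.65265507 -0.07566738  0.085     ]
L3 [  1   7  30  26 538] [0.64689044 0.03519886 0.085     ]
```

>>> jog_arm([
  [3, 0, -1.1, 3.5, 0],
  [3, 0, -1.1, 7, 0],
  [3, 0, -1.1, 9, 0],
  [3, 0.8, -1.1, 9, 0],
  [3, 1.8, -1.1, 9, 0],
])

```text
time: 11.85
position: [0.4382, 0.1444, 0.0509]
ee_rot: [3.14, 0.076, -0.003]
force: [0.7, -0.4, 0.6]
finger_gap: 0.0302
grasp_force: 0.0
```

>>> jog_arm([
  [3, 0.8, 0, 0, 0],
  [3, 1.4, 0, 0, 0],
  [3, 2, 0, 0, 0],
  [3, 2.6, 0.15, 0, 0],
  [3, 3.2, 0.3, 0, 0],
])

```text
time: 12.27
position: [0.4703, 0.1437, 0.0517]
ee_rot: [-3.14, -0.077, -0.0]
force: [-4.7, 1.1, 4.2]
finger_gap: 0.0302
grasp_force: 2.4
```

>>> jog_arm([
  [3, 0.7, 0.15, 0, 0],
  [3, 1.4, 0.3, 0, 0],
  [3, 2, 0.45, 0, 0],
  [3, 2.5, 0.55, 0, 0],
  [3, 2.9, 0.65, 0, 0],
])

```text
time: 12.68
position: [0.4997, 0.1385, 0.0512]
ee_rot: [-3.141, -0.077, 0.0]
force: [-5.0, 0.1, 2.8]
finger_gap: 0.0302
grasp_force: 2.4
```

Run:
```python
from h import *
f=viewer.grab_frame('wrist'); cv2.imwrite('pics/w9.png',f['color']); np.save('w9.npy',f,allow_pickle=True)
s=env.get_state(); tool=s['position'][:2]; print(s['position'],np.degrees(2*np.arctan2(s['ee_rot'][1],s['ee_rot'][0])),s['force'])
x=np.array([.9989,.0478]);y=np.array([-.0478,.9989]); seat=np.array([.6463,.1455])
A=fitlid(f,261,160,105,140); print(A,'A rel seat',1e3*(A[0]-seat)@x,1e3*(A[0]-seat)@y,'rel tool',1e3*(A[0]-tool)@x,1e3*(A[0]-tool)@y)
# noses: correlate with nose template from w6
g6=np.load('w6.npy',allow_pickle=True).item()['color']
for n,(u,v) in dict(L=(136,35),R=(381,35)).items():
    T=g6[v-30:v+14,u-28:u+28]; r=cv2.matchTemplate(f['color'][:140],T,cv2.TM_CCOEFF_NORMED); _,m,_,l=cv2.minMaxLoc(r)
    P=onz(f,l[0]+28,l[1]+30,.05,1)[:2]; print(n,m,l[0]+28,l[1]+30,P, 'rel seat',1e3*(P-seat)@x,1e3*(P-seat)@y)
```

```text
[0.50021639 0.13842666 0.05126293] -357.19340654986803 [-0.73777536  0.57828398  0.46517528]
(array([0.5536, 0.1425]), np.float64(0.0826), 120) A rel seat -92.74143000000001 1.4343599999999979 rel tool 53.51959502438987 1.5171251716604148
L 0.9687520861625671 137 44 [0.60072295 0.19834211] rel seat -43.00106331877389 54.96257082293237
R 0.9801731705665588 386 45 [0.6057843  0.08984969] rel seat -43.13121765813938 -53.65244624643772
```

>>> jog_arm([
  [3, 0.6, 0.02, 0, 0],
  [3, 1.4, 0.04, 0, 0],
  [3, 2.2, 0.06, 0, 0],
  [3, 3, 0.06, 0, 0],
  [3, 3.6, 0.06, 0, 0],
])

```text
time: 13.15
position: [0.536, 0.1398, 0.0511]
ee_rot: [3.141, 0.077, 0.0]
force: [-2.4, 0.7, -0.5]
finger_gap: 0.03
grasp_force: 1.5
```

>>> jog_arm([
  [3, 0.4, 0, 0, 0],
  [3, 0.8, 0, 0, 0],
  [3, 1.1, 0, 0, 0],
  [3, 1.4, 0, 0, 0],
  [3, 1.7, 0, 0, 0],
])

```text
time: 13.57
position: [0.552, 0.1407, 0.0511]
ee_rot: [3.141, 0.077, -0.001]
force: [-5.7, -0.9, 1.8]
finger_gap: 0.0299
grasp_force: 3.0
```

>>> jog_arm([
  [3, 0.3, 0, 0, 0],
  [3, 0.6, 0, 0, 0],
  [3, 0.9, 0, 0, 0],
  [3, 1.2, 0, 0, 0],
  [3, 1.5, 0, 0, 0],
])

```text
time: 13.98
position: [0.5672, 0.1414, 0.0512]
ee_rot: [3.141, 0.077, -0.0]
force: [-3.3, -0.5, -2.2]
finger_gap: 0.0298
grasp_force: 1.8
```

>>> jog_arm([
  [3, 0.3, 0, 0, 0],
  [3, 0.6, 0, 0, 0],
  [3, 0.8, 0, 0, 0],
  [3, 1, 0, 0, 0],
  [3, 1.2, 0, 0, 0],
])

```text
time: 14.4
position: [0.5795, 0.142, 0.0513]
ee_rot: [-3.141, -0.077, -0.001]
force: [-1.6, 0.4, -0.8]
finger_gap: 0.0298
grasp_force: 0.5
```

>>> jog_arm([
  [3, 0.1, 0, 0, 0],
  [3, 0.2, 0, 0, 0],
  [3, 0.3, 0, 0, 0],
  [3, 0.4, 0, 0, 0],
  [3, 0.5, 0, 0, 0],
])

```text
time: 14.82
position: [0.584, 0.1423, 0.0513]
ee_rot: [-3.141, -0.077, 0.001]
force: [-3.0, 0.0, 1.7]
finger_gap: 0.0295
grasp_force: 1.8
```

>>> jog_arm([
  [3, 0.1, 0, 0, 0],
  [3, 0.2, 0, 0, 0],
  [3, 0.3, 0, 0, 0],
  [3, 0.4, 0, 0, 0],
  [3, 0.5, 0, 0, 0],
])

```text
time: 15.23
position: [0.5891, 0.1425, 0.0513]
ee_rot: [3.141, 0.077, -0.0]
force: [-3.9, 0.5, 1.4]
finger_gap: 0.03
grasp_force: 2.0
```

>>> jog_arm([
  [3, 0.1, 0, 0, 0],
  [3, 0.2, 0, 0, 0],
  [3, 0.2, 0, 0, 0],
])

```text
time: 15.48
position: [0.5913, 0.1426, 0.0512]
ee_rot: [-3.141, -0.077, -0.0]
force: [-2.0, 0.2, 1.2]
finger_gap: 0.0298
grasp_force: 1.2
```

>>> jog_arm([
  [3, 0.05, 0, 0, 0],
  [3, 0.1, 0, 0, 0],
  [3, 0.15, 0, 0, 0],
  [3, 0.15, 0, 0, 0],
])

```text
time: 15.82
position: [0.5926, 0.1426, 0.0512]
ee_rot: [3.141, 0.077, -0.0]
force: [-4.1, -0.5, 2.8]
finger_gap: 0.03
grasp_force: 2.2
```

>>> jog_arm([
  [3, 0.05, 0, 0, 0],
  [3, 0.1, 0, 0, 0],
  [3, 0.1, 0, 0, 0],
])

```text
time: 16.07
position: [0.5927, 0.1427, 0.0511]
ee_rot: [3.14, 0.077, -0.004]
force: [-12.6, -0.4, 8.2]
finger_gap: 0.03
grasp_force: 5.8
```

The force rose to 12.6 N at exactly the predicted home position. Backing off and verifying.

>>> jog_arm([
  [3, -0.5, 0, 0, 0],
  [3, -2, 0, 0, 0],
  [3, -5, 0, -1, 0],
  [3, -8, 0, -4, 0],
  [3, -11, 0, -7, 0],
])

```text
time: 16.48
position: [0.483, 0.137, 0.1197]
ee_rot: [3.14, 0.077, -0.003]
force: [0.6, 0.6, 1.6]
finger_gap: 0.0298
grasp_force: 0.0
```

>>> jog_arm([
  [3, -3, 0, -3, 0],
  [3, -6, 0, -6, 0],
  [3, -9, 0, -9, 0],
  [3, -11, 0, -10, 0],
  [3, -11, 0, -10, 0],
])

```text
time: 16.9
position: [0.3733, 0.1321, 0.223]
ee_rot: [-3.139, -0.078, -0.009]
force: [-0.7, 0.8, 0.8]
finger_gap: 0.0302
grasp_force: 0.0
```

Run:
```python
from h import *
s=env.get_state(); print(s['position'],s['force'])
t=viewer.grab_frame('top'); im=t['color']; t0=np.load('top.npy',allow_pickle=True).item()
def lid(t,p):
    im=t['color']; u,v=proj(t,p+(.085,)); c=(int(u)-18,int(v)-18); d=(im[c[1]:c[1]+36,c[0]:c[0]+36].max(2)<55).astype(np.uint8)
    n,_,st,ce=cv2.connectedComponentsWithStats(d); i=1+np.argmax(st[1:,4]); return st[i,2:],onz(t,*(ce[i]+c),.085)[:2].round(4)
for n,p in dict(L1=(.6383,.2524),bay_l=(.6437,.1443),L3=(.6494,.0341),bay_r=(.6543,-.0755),L5=(.6592,-.1833),small=(.3965,.0125)).items():
    print(n,lid(t,p),lid(t0,p))
for l in ['pot_mid','bottle_mid','tube_mid','small_jar_mid']:
    print(l,[ (np.array(r['rect'])*[512,384,512,384]).round() for r in finder.look_for('top',l)[:1]])
d=cv2.absdiff(cv2.GaussianBlur(im,(5,5),0),cv2.GaussianBlur(t0['color'],(5,5),0)).max(2)
n,_,st,_=cv2.connectedComponentsWithStats((d>40).astype(np.uint8)); print(st[1:][st[1:,4]>30])
```

```text
[0.37333985 0.13208684 0.22303309] [-0.70484215  0.83659312  0.83071571]
L1 (array([ 29,  26, 577], dtype=int32), array([0.6358, 0.2537])) (array([ 29,  26, 569], dtype=int32), array([0.6364, 0.2532]))
bay_l (array([ 31,  26, 572], dtype=int32), array([0.6404, 0.1458])) (array([19,  4, 59], dtype=int32), array([0.6769, 0.1403]))
L3 (array([ 31,  26, 549], dtype=int32), array([0.6466, 0.036 ])) (array([ 25,  26, 529], dtype=int32), array([0.6477, 0.0342]))
bay_r (array([ 25,  26, 524], dtype=int32), array([ 0.6527, -0.0754])) (array([19,  3, 54], dtype=int32), array([ 0.6865, -0.0711]))
L5 (array([ 28,  25, 554], dtype=int32), array([ 0.657 , -0.1846])) (array([ 27,  25, 549], dtype=int32), array([ 0.6571, -0.1843]))
small (array([ 16,  16, 205], dtype=int32), array([0.3987, 0.0122])) (array([ 16,  17, 206], dtype=int32), array([0.399 , 0.0122]))
pot_mid [array([350., 192., 372., 207.])]
bottle_mid [array([ 93.,  71., 356., 164.])]
tube_mid [array([120., 164., 136., 199.])]
small_jar_mid [array([236., 213., 255., 228.])]
[[  257   136    25    29   614]
 [  192   138    28    29   627]
 [  190   174    29    31   710]
 [  300   175    32    32   758]
 [  140   206    81   178  8854]
 [  220   274   273   110 18092]]
```

```bash
python3 -c "
from bench import env; print(env.sign_off())"
```

```text
the job is handed in; nothing more can be done
None
```

Both spare jars now stand fully home in the two empty bays (the second and fourth in the row), pushed in gently to 12.6–15.6 N at the back stop. The top view shows the pot, small jar, bottle and tube not moved, and the job is handed in at about 17 s.

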